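Unstack the test panels onto their drying rests

ROBOT

A 6-joint arm with a two-finger parallel gripper is mounted at the origin on the work surface; the furniture and walls round the work are solid. World frame = base frame: x ahead of the robot, y to its left, z up, the work surface at z = 0. Lengths are in mm, angles in rad, forces in N, time in s.
With the tool pointing down it reaches from about 350 to 875 mm from the base axis. Payload 4.2 kg.
Tool frame: the origin (TCP) lies on the mounting face of the last link; the fingertips stand 173 mm ahead of it and the grasp point (between the pads) lies grip_point_offset ahead of it (grip_point_offset is the distance from the TCP to the grasp point, in mm); z points along the fingers, y is the line along which they close (so a half turn about z gives the same grasp; the last joint's range is limited). The gripper opens to 85 mm and grips with 20 to 120 N. Pads are 22 mm wide; open, the fingers measure 114 mm over their backs; the gripper's body (76 mm by 85 mm) begins 54 mm behind the grasp point. The pads swing forward as they close: fully open they stand 13 mm farther back than shut.
Start: joints at [-0.927, 0.385, 0.008, 0, -1.194, -0.259], TCP at [234.622, -579.269, 404.712] pointing down, gripper open.
Joint ranges: [-3.14, 3.14], [-1.21, 2.06], [-1.07, 1.41], [-3.16, 2.05], [-2.99, -0.16], [-3.1, 3.1]. Speed limits (rad/s): [2.79, 2.79, 3.14, 3.14, 3.14, 3.14].

INTERFACE

Orientations are given as a unit quaternion [x, y, z, w].
In Python, from bench import read_state, get_image, job_done, recognise, place_of, grip_point_offset gives the robot as it stands. The module is installed in compiled form; this text tells all that it offers.
- The arm moves only by the tool carry_out, never from a script. Its arguments are lists of equal length, an entry for each row: "slide": the shift along the tool's x, y, z in m, a list of three; "roll": the turn about the tool's z in degrees; "claw": the finger opening in m, from 0 to 0.0854. A call has 1 to 8 rows; each row is the pose to reach, as a shift and turn from the pose commanded when the call began, along the tool's axes at that moment; what a row does not reach only later rows make up. A row lasts 1/8 s, in which the tool goes at most 62.5 mm and 10.7 degrees, less where a joint would pass 70% of its speed; a pose out of reach is approached as far as the arm can. A call with a gripper value outside its range is refused whole. The fingers move at their own pace and stop on an object; the grip force is fixed at half the most. Time passes only in rows, so rows that repeat a pose let the fingers close. It gives the time, the measured TCP pose, the force, the opening and the grip force at its end, in the units of the state.
- read_state(): the state, without advancing time (a new reading comes with each control period).
- get_image(name): name is "side" or "top"; returns a dict with "img" (400x640x3 uint8, red, green, blue), "z_map" (400x640 float32, mm along the optical axis (not along the pixel's ray), 0 where there is no reading), "mtx" (3x3 intrinsics, pixels), "world_from_camera" (4x4, takes a point from camera to world coordinates). Camera axes: x right, y up, looking along -z (the intrinsics and any distortion apply to the point x, -y, -z); pixel columns grow to the right and rows downward; lengths in mm; the calibration is good to about 2 mm. A picture is of the moment at which its call begins.
- job_done(): hands the job in; it is judged then, once.
Trained networks look in a picture, given as the dict that the camera call returned (one of the last four; its "shot" number tells which), for a name from the list of things; names that differ only in an ending like _2 or _b are one class to them, and where a whole thing is asked for, a point or a joint stands for the part that bears it (a point fixed in the world has none). Each returns a list of dicts, best first, with "conf" (0 to 1); they miss things now and then, are a little off and sometimes report something else, mostly with a low value. They report only what shows in the picture. A call takes as long as a camera call.
- recognise(picture, thing): "at" ([column, row] in pixels, amid what is visible of it).
- place_of(picture, thing): "at" ([column, row] in pixels: a listed point, or the origin of a listed thing).
The state is a dict: "clock": time; "joints": joint angles; "joint_vel": joint speeds; "joint_efforts": joint torques, N m; "position": TCP position; "ee_rot": TCP orientation; "contact_force": force on the tool from outside, world axes, zero at the start; "wrist_torque": the same for the moment, N m; "gripper_width": finger opening in mm; "grasp_force": force on a finger pad.
Only numpy, scipy, OpenCV 4.12 (cv2) and the standard library are available. Lean on these libraries where they do the work, as an engineer would, in place of code of your own. Each camera call takes 0.05 s, during which the arm holds its last target. There are 200 camera calls.

TASK

Take the stack of painted test panels apart from the top, one thing at a time: first stand the brass weight in the large empty bore of the wooden weight block, then lay the blue, the red and the white panel, in that order, on the drying rest whose pot lid has the panel's colour. Each panel lies flat across both ribs, painted face up, centred on them and lengthwise along the rest. Leave the stand magnifier and the loose blue-capped marker where they are, and never tip a panel over or the weight on its side.

Things in the scene. Friction and masses are not known exactly. Their poses are not given: they have to be found in the camera images.
- weight_centre (a point): Brass knob weight, 38 mm across, 32 mm high, 0.2 kg, standing on the stack at the start. The point is on its axis, 16 mm above its foot; z up. The body is straight-sided in its lower part and narrows to a knob at the top.
- seat (a point): Large empty round bore, 50 mm wide and 5 mm deep, in a fixed wooden weight block 106 x 66 mm and 18 mm high, whose small bore already holds a small brass weight (25 mm wide, top 35 mm above the table, 49 mm from this point along +x). The point is the centre of the large bore's floor, 13 mm above the table; z up.
- panel_blue_centre (a point): Wooden test panel with a blue painted upper face, 120 x 50 x 15 mm, top one of the three crosswise-stacked panels at the start. The point is its centre, 7.5 mm above its underside; x runs along the 120 mm length, y across the 50 mm width, z out of the painted face. About 60 g.
- panel_red_centre (a point): Wooden test panel with a red painted upper face, 120 x 50 x 15 mm, middle one of the three crosswise-stacked panels at the start. The point is its centre, 7.5 mm above its underside; x runs along the 120 mm length, y across the 50 mm width, z out of the painted face. About 60 g.
- panel_white_centre (a point): Wooden test panel with a white painted upper face, 120 x 50 x 15 mm, bottom one of the three crosswise-stacked panels at the start. The point is its centre, 7.5 mm above its underside; x runs along the 120 mm length, y across the 50 mm width, z out of the painted face. About 60 g.
- rest_blue_top (a point): Fixed drying rest: grey plinth 206 x 76 x 6 mm with a pot with a blue lid on its far end (63 mm wide, top 61 mm above the table, centred 103 mm from this point along +x) and two black cross ribs (8 mm thick, 56 mm long along y, 70 mm apart), tops 15 mm above the table. The point is midway between the rib tops: a well-laid panel's centre is 7.5 mm above it. x runs along the plinth to the pot, z up.
- rest_red_top (a point): Fixed drying rest: grey plinth 206 x 76 x 6 mm with a pot with a red lid on its far end (63 mm wide, top 61 mm above the table, centred 103 mm from this point along +x) and two black cross ribs (8 mm thick, 56 mm long along y, 70 mm apart), tops 15 mm above the table. The point is midway between the rib tops: a well-laid panel's centre is 7.5 mm above it. x runs along the plinth to the pot, z up.
- rest_white_top (a point): Fixed drying rest: grey plinth 206 x 76 x 6 mm with a pot with a white lid on its far end (63 mm wide, top 61 mm above the table, centred 103 mm from this point along +x) and two black cross ribs (8 mm thick, 56 mm long along y, 70 mm apart), tops 15 mm above the table. The point is midway between the rib tops: a well-laid panel's centre is 7.5 mm above it. x runs along the plinth to the pot, z up.
- loupe_centre (a point): Bystander: black stand magnifier, 39 mm wide and high, standing loose between the things. The point is its centre; z up.
- pen_centre (a point): Bystander: loose marker pen with a blue cap, 12 mm thick, 138 mm long along its y axis, lying between two rests. The point is its centre.

How it is judged:
By the outcome, as a careful person would: the job done as asked, in the order asked, and still so for the second after the job is handed in, with the robot touching nothing.
It also fails if it takes over 125 s, if anything falls off the work surface, if the arm or the gripper's body presses on something with over 40 N, if the wrist force passes 120 N, or if a joint passes its speed limit or range.

## Working session

There is one attempt and no reset: what is moved stays moved. The work goes in short steps, Python scripts to look and compute and a tool call to move; the robot and the scene stay as the last step left them, time stands still between calls to the robot, and variables do not carry over. Pictures are saved under pics/ and viewed, at most 14 in all, crops included, and the job is handed in when it is done.

Besides the shell and the picture viewer there is one more tool, called after "Request:" as name([rows], argument=value, ...), one row to a line, values as JSON. carry_out: Moves the arm, as the interface text tells. Its arguments: {"type":"object","properties":{"slide":{"type":"array"},"roll":{"type":"array"},"claw":{"type":"array"}},"required":["slide","roll","claw"]}

```bash
mkdir -p pics
python3 - <<'E'
from bench import *
import cv2,numpy as np
print(read_state(), grip_point_offset)
for n in("top","side"):
    p=get_image(n); cv2.imwrite(f"pics/{n}0.png",p["img"][:,:,::-1]); print(n,p["mtx"],p["world_from_camera"].round(3).tolist(),[k for k in p])
E
```

```text
{'clock': 0.0, 'joints': array([-9.27415565e-01,  3.85543663e-01,  6.68289262e-03, -5.14476405e-04,
       -1.19396394e+00, -2.58596519e-01]), 'joint_vel': array([ 0.00131637,  0.00035453, -0.00096252, -0.00150918,  0.00052282,
       -0.00053381]), 'joint_efforts': array([ 2.29290317e-04, -3.92287266e+01,  1.88404030e+01,  4.18620363e+00,
       -4.61168034e-03,  2.42502074e-05]), 'position': array([ 234.56438832, -579.10786804,  403.64899959]), 'ee_rot': array([-1.91114172e-01,  9.81567261e-01,  1.01699744e-03, -2.26852512e-04]), 'contact_force': array([ 0.12075513, -1.14197153, -0.49325461]), 'wrist_torque': array([-0.01191619, -0.00279126,  0.0183784 ]), 'grasp_force': 0.0, 'gripper_width': 85.39640868499508} 154.70000000000002
top [[484.0503004    0.         322.26907229]
 [  0.         484.0503004  198.67908943]
 [  0.           0.           1.        ]] [[-0.02, 0.984, -0.176, 353.128], [-0.999, -0.025, -0.026, -10.105], [-0.03, 0.175, 0.984, 1245.168], [0.0, 0.0, 0.0, 1.0]] ['img', 'z_map', 'mtx', 'world_from_camera', 'shot']
side [[474.58631978   0.         317.34734238]
 [  0.         474.58631978 202.03437956]
 [  0.           0.           1.        ]] [[-0.827, 0.342, -0.446, 92.654], [-0.562, -0.506, 0.655, 639.022], [-0.002, 0.792, 0.61, 696.266], [0.0, 0.0, 0.0, 1.0]] ['img', 'z_map', 'mtx', 'world_from_camera', 'shot']
```

View pics/top0.png

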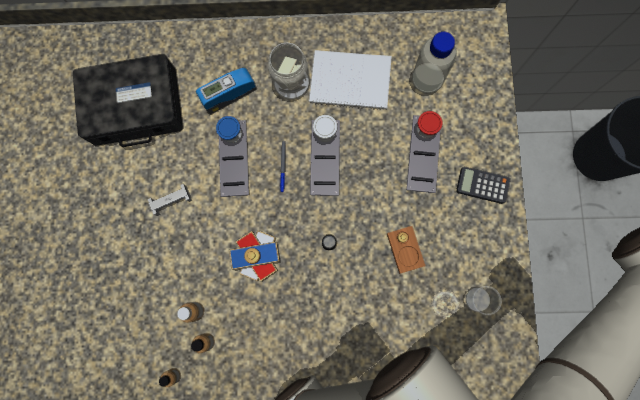

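View pics/side0.png

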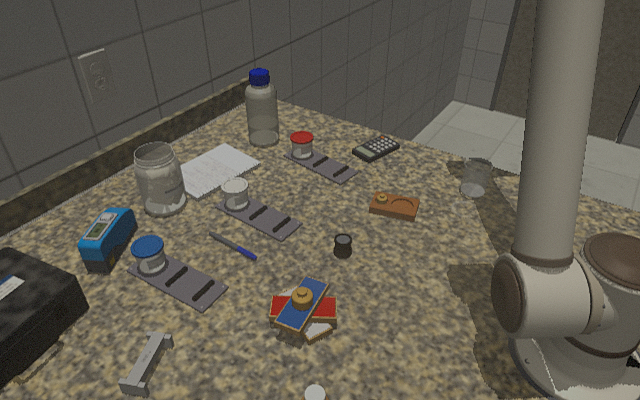

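```bash
cat > h.py <<'E'
from bench import *
import cv2,numpy as np
from scipy.spatial.transform import Rotation as R
def ray(p,uv):
    K=p["mtx"];T=p["world_from_camera"]
    d=np.array([(uv[0]-K[0,2])/K[0,0],-(uv[1]-K[1,2])/K[1,1],-1.])
    return T[:3,3],T[:3,:3]@d
def at_z(p,uv,z):
    o,d=ray(p,uv);return o+d*(z-o[2])/d[2]
def cloud(p):
    K=p["mtx"];T=p["world_from_camera"];v,u=np.mgrid[:400,:640];z=p["z_map"]
    P=np.stack([(u-K[0,2])/K[0,0]*z,-(v-K[1,2])/K[1,1]*z,-z],-1)
    W=P@T[:3,:3].T+T[:3,3];W[z==0]=np.nan;return W
E
python3 - <<'E'
from h import *
Z=dict(weight_centre=None,seat=13,panel_blue_centre=None,panel_red_centre=None,panel_white_centre=None,rest_blue_top=15,rest_red_top=15,rest_white_top=15,loupe_centre=20,pen_centre=6)
Z.update(weight_centre=61,panel_blue_centre=37.5,panel_red_centre=22.5,panel_white_centre=7.5)
for n in("top","side"):
    p=get_image(n)
    np.save(n+"_c.npy",cloud(p))
    for t in Z:
        for r in place_of(p,t)[:2]:
            print(n,t,round(r["conf"],2),np.round(r["at"],1),at_z(p,r["at"],Z[t]).round(1))
E
```

```text
top weight_centre 0.76 [254.7 256.3] [425.7 189.4  61. ]
top seat 0.9 [406.3 254.2] [ 425.6 -186.5   13. ]
top panel_blue_centre 0.82 [252.9 255.7] [428.8 197.8  37.5]
top panel_red_centre 0.68 [255.1 254.8] [431.8 194.9  22.5]
top panel_red_centre 0.56 [326.5 243.6] [456.   13.9  22.5]
top panel_white_centre 0.8 [258.  257.7] [425.3 189.9   7.5]
top rest_blue_top 0.63 [233.4 167.8] [661.1 254.4  15. ]
top rest_red_top 0.82 [420.6 166.2] [ 652.  -234.6   15. ]
top rest_white_top 0.61 [326.  166.1] [659.  11.  15.]
top loupe_centre 0.44 [330.  241.9] [460.3   5.   20. ]
top pen_centre 0.51 [281.  167.4] [661. 130.   6.]
top pen_centre 0.51 [406.7 257. ] [ 418.9 -188.2    6. ]
side weight_centre 0.7 [302.6 293.6] [430.3 189.6  61. ]
side seat 0.84 [400.1 203.6] [ 427.3 -197.9   13. ]
side panel_blue_centre 0.87 [301.5 302.8] [431.9 191.6  37.5]
side panel_red_centre 0.76 [300.8 308.2] [433.4 192.3  22.5]
side panel_white_centre 0.93 [302.6 314.3] [430.  191.9   7.5]
side rest_blue_top 0.76 [186.2 284.8] [652.7 264.3  15. ]
side rest_red_top 0.75 [327.2 162.6] [ 664.4 -247.5   15. ]
side rest_white_top 0.77 [273.8 215.1] [644.9   3.6  15. ]
side loupe_centre 0.56 [339.6 243.8] [467.4   5.9  20. ]
side pen_centre 0.77 [230.7 247.3] [660.8 131.5   6. ]
```

The top view shows the stack at about (254,256), block (405,250), rests (233,160) blue, (325,160) white and (423,155) red, loupe (329,242) and pen (283,167). Now a finer measurement by colour masks.

```bash
cat >> h.py <<'E'
def mask_pts(p,box,cond,z):
    u0,u1,v0,v1=box;I=p["img"].astype(int)[v0:v1,u0:u1];H=cv2.cvtColor(p["img"],cv2.COLOR_RGB2HSV).astype(int)[v0:v1,u0:u1]
    m=cond(I,H).astype(np.uint8)
    n,l,s,c=cv2.connectedComponentsWithStats(m)
    out=[]
    for i in np.argsort(-s[1:,4])+1:
        if s[i,4]<8: continue
        v,u=np.nonzero(l==i)
        out.append(np.array([at_z(p,(a+u0,b+v0),z)[:2] for a,b in zip(u,v)]))
    return out
def rect(P):
    c,wh,a=cv2.minAreaRect(P.astype(np.float32)); 
    if wh[0]<wh[1]: wh=wh[::-1];a+=90
    return np.round(c,1),np.round(wh,1),round((a+90)%180-90,1)
E
python3 - <<'E'
from h import *
p=get_image("top");q=get_image("side")
blue=lambda I,H:(H[...,0]>95)&(H[...,0]<130)&(H[...,1]>130)
dark=lambda I,H:I.max(-1)<45
P=mask_pts(p,(220,290,225,290),blue,45);print("blue",[ (len(a),rect(a)) for a in P[:2]])
P=mask_pts(q,(260,345,270,350),blue,45);print("blue side",[ (len(a),rect(a)) for a in P[:3]])
for n,b in dict(blue=(215,252,145,192),white=(308,342,145,192),red=(405,442,145,192)).items():
    P=mask_pts(p,b,dark,15);print(n,[(len(a),a.mean(0).round(1),rect(a)) for a in P[:3]])
for n,b in dict(blue=(155,225,255,310),white=(240,300,195,235),red=(305,355,145,180)).items():
    P=mask_pts(q,b,dark,15);print(n,"side",[(len(a),a.mean(0).round(1),rect(a)) for a in P[:3]])
wood=lambda I,H:(H[...,0]<16)&(H[...,1]>120)&(H[...,2]>60)
P=mask_pts(p,(380,430,220,280),wood,18);print("block",[(len(a),a.mean(0).round(1),rect(a)) for a in P[:2]])
for n in("top","side"):
    W=np.load(n+"_c.npy")
    def sel(x,y,r,z0,z1):
        m=(np.hypot(W[...,0]-x,W[...,1]-y)<r)&(W[...,2]>z0)&(W[...,2]<z1);a=W[m];return len(a),a.mean(0).round(1),((a.max(0)+a.min(0))/2).round(1), np.ptp(a,axis=0).round(1)
    print(n,"weight",sel(428,190,45,55,95)); print(n,"small",sel(450,-180,60,26,60)); print("loupe",sel(463,5,60,10,80))
    print(n,"block",sel(430,-186,80,10,60))
    for r in((762,252),(755,10),(752,-250)): print("pot",sel(*r,50,50,75))
A=cv2.resize(p["img"][215:285,375:435],(420,490),interpolation=cv2.INTER_CUBIC);B=cv2.resize(q["img"][180:230,360:425],(0,0),fx=5.5,fy=5.5,interpolation=cv2.INTER_CUBIC)
C=np.zeros((490,420+B.shape[1],3),np.uint8);C[:,:420]=A;C[:B.shape[0],420:]=B
cv2.imwrite("pics/blk.png",C[:,:,::-1])
E
```

```text
blue [(306, (array([433.9, 166.8]), array([54.1, 42.4]), -81.8)), (245, (array([424.6, 226.2]), array([48.4, 42.3]), -80.0))]
blue side [(581, (array([429.9, 193.5]), array([110.6,  43.1]), -81.2))]
blue [(38, array([687.4, 257.5]), (array([687.7, 257.1]), array([50.4,  5.4]), 88.4)), (37, array([617.6, 256.4]), (array([617.6, 253.6]), array([49.9,  5.3]), 88.5))]
white [(23, array([681.5,  15.4]), (array([683.6,  14.5]), array([49.8,  5.4]), 88.4)), (23, array([611.9,  19.4]), (array([611.6,  17.6]), array([52.3,  5. ]), 82.7))]
red [(39, array([ 685.2, -245.4]), (array([ 686., -244.]), array([49.7,  6.9]), 81.8)), (29, array([ 616.1, -235.9]), (array([ 617.1, -234.9]), array([49.4,  6.4]), 81.5))]
blue side [(91, array([685.6, 259.9]), (array([685.7, 259.1]), array([56.4, 11.3]), -86.7)), (75, array([616. , 257.1]), (array([616.7, 255.6]), array([54.6, 10.7]), -87.6))]
white side [(34, array([611.3,  11.3]), (array([611.7,  12.4]), array([42.6,  8.7]), 88.7)), (13, array([6.788e+02, 3.000e-01]), (array([677.5,   1.5]), array([27.5,  7.4]), -73.7)), (9, array([680.5,  38.2]), (array
[... 1151 characters left out ...]
y([423.7, 200.8,  67. ]), array([426.9, 196.4,  66.8]), array([37.5, 40.1, 23.5]))
side small (52, array([ 466. , -175. ,   29.7]), array([ 466.5, -176.2,   31.5]), array([21.6, 21.6, 10.8]))
loupe (334, array([456.5,  12. ,  29.3]), array([458.6,   7.5,  26.4]), array([35.6, 38.5, 32.6]))
side block (895, array([ 435.2, -183. ,   16.5]), array([ 437.1, -185.8,   23.5]), array([118.1,  91.1,  26.8]))
pot (621, array([754.3, 261.7,  59.1]), array([755.4, 260.2,  57. ]), array([63.1, 62.9, 13.8]))
pot (401, array([749.7,  13. ,  58.7]), array([752.1,  10.8,  57.6]), array([65.2, 62.8, 15. ]))
pot (271, array([ 751.6, -253.9,   58.4]), array([ 754.7, -257.4,   56.6]), array([62.9, 65.7, 13. ]))
```

View pics/blk.png

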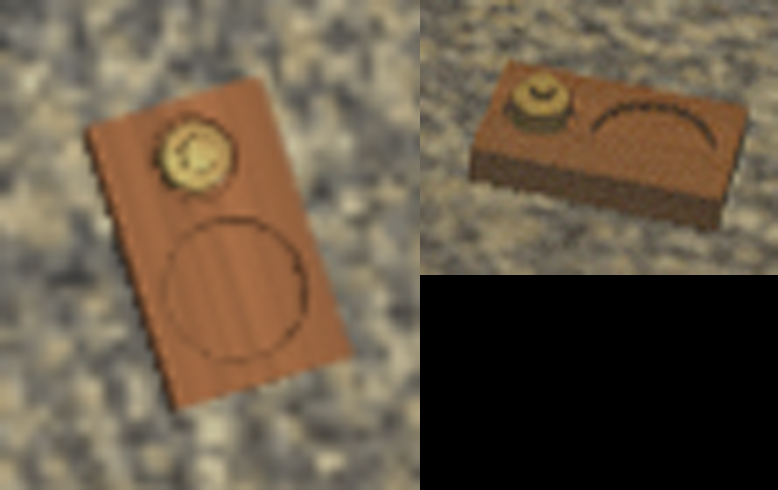

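The crop shows the block with the bore centre at about (408,256) and the small weight at (402,237). This gives seat ≈ (421,-190), block yaw ≈ 15.4°.

```bash
cat > g.py <<'E'
import sys
from h import *
# usage: g.py x y z(TCP) yaw_of_tool_y(deg) ... in groups of 4
s=read_state();Rm=R.from_quat(s["ee_rot"]).as_matrix();yaw=np.degrees(np.arctan2(Rm[1,1],Rm[0,1]))
print("t",round(s["clock"],2),"pos",s["position"].round(1),"yaw",round(yaw,1),"tilt",Rm[:,2].round(3),"j",np.degrees(s["joints"]).round(0),"w",round(s["gripper_width"],1),"F",s["contact_force"].round(1),round(s["grasp_force"]))
a=list(map(float,sys.argv[1:]))
for i in range(0,len(a),4):
    d=Rm.T@(np.array(a[i:i+3])-s["position"]); r=-((a[i+3]-yaw+180)%360-180)
    print((d/1000).round(4).tolist(),"roll",round(r,1))
E
python3 g.py 430 -250 390 105.4 428 196 300 105.4
```

```text
t 1.3 pos [ 234.6 -579.3  404.7] yaw 112.0 tilt [-0.  0. -1.] j [-53.  22.   0.   0. -68. -15.] w 85.5 F [ 0.2  0.6 -0.5] 0
[-0.3047, 0.2318, 0.0147] roll 6.6
[-0.4703, 0.646, 0.1047] roll 6.6
```

Request:
carry_out([
  [-0.05,0.04,0.0],
  [-0.1,0.08,0.0],
  [-0.15,0.12,0.0],
  [-0.2,0.16,0.01],
  [-0.25,0.2,0.015],
  [-0.305,0.232,0.015],
  [-0.33,0.29,0.02],
  [-0.355,0.35,0.03],
], roll=[6.6,6.6,6.6,6.6,6.6,6.6,6.6,6.6], claw=[0.055,0.055,0.055,0.055,0.055,0.055,0.055,0.055])

```text
clock: 2.3
position: [432.6, -131.6, 376.7]
ee_rot: [-0.134, 0.991, -0.0, 0.001]
contact_force: [0.4, -0.1, -1.1]
gripper_width: 54.7
grasp_force: 0.0
```

```bash
python3 g.py 428 196 300 105.4
```

```text
t 2.3 pos [ 432.6 -131.6  376.7] yaw 105.5 tilt [ 0.002 -0.    -1.   ] j [  4.   6. -25.   0. -58. -78.] w 54.7 F [ 0.4 -0.1 -1.1] 0
[-0.0827, 0.317, 0.0766] roll 0.1
```

Request:
carry_out([
  [-0.015,0.06,0.01],
  [-0.03,0.12,0.02],
  [-0.045,0.18,0.03],
  [-0.06,0.24,0.04],
  [-0.07,0.28,0.06],
  [-0.083,0.317,0.077],
  [-0.083,0.317,0.077],
  [-0.083,0.317,0.077],
], roll=[0,0,0,0,0,0,0,0], claw=[0.055,0.055,0.055,0.055,0.055,0.055,0.055,0.055])

```text
clock: 3.3
position: [427.5, 194.0, 299.5]
ee_rot: [-0.135, 0.991, -0.0, -0.0]
contact_force: [0.9, 0.0, -1.2]
gripper_width: 55.0
grasp_force: 0.0
```

```bash
python3 g.py 428 196 223 105.4
python3 - <<'E'
from h import *
q=get_image("side");W=cloud(q)
m=(np.hypot(W[...,0]-428,W[...,1]-196)<70)&(W[...,2]>85)&(W[...,2]<300)
z=W[m][:,2];print("lowest",np.sort(z)[:12].round(1),np.histogram(z,np.arange(85,200,8)), grip_point_offset)
b=W[m&(W[...,2]<165)];print(b.mean(0).round(1),b.min(0).round(1),b.max(0).round(1))
I=cv2.resize(q["img"][170:350,220:400],(0,0),fx=3,fy=3,interpolation=cv2.INTER_CUBIC)
cv2.imwrite("pics/a1.png",I[:,:,::-1])
E
```

```text
t 3.3 pos [427.5 194.  299.5] yaw 105.5 tilt [-0. -0. -1.] j [  44.   13.  -29.    0.  -47. -119.] w 55.0 F [ 0.9  0.  -1.2] 0
[-0.001, 0.0018, 0.0765] roll 0.1
lowest [129.1 129.2 129.6 130.  130.1 130.1 130.3 130.4 130.8 130.9 131.2 131.3] (array([  0,   0,   0,   0,   0,  20,  64,  83,  73,  45,  15,  42, 114,
        73]), array([ 85,  93, 101, 109, 117, 125, 133, 141, 149, 157, 165, 173, 181,
       189, 197])) 154.70000000000002
[421.4 199.7 146.8] [407.5 158.5 129.1] [444.9 235.1 164.8]
```

View pics/a1.png

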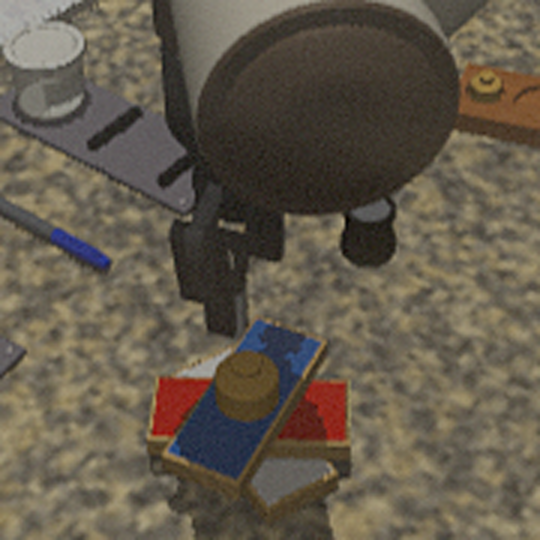

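The crop shows the tips above the weight, which stands mid-panel at (247,385) in the crop. Tip depth is 170 mm at 55 mm opening.

Request:
carry_out([
  [-0.001,0.002,0.03],
  [-0.001,0.002,0.055],
  [-0.001,0.002,0.07],
  [-0.001,0.002,0.0755],
  [-0.001,0.002,0.0755],
  [-0.001,0.002,0.0755],
  [-0.001,0.002,0.0755],
  [-0.001,0.002,0.0755],
], roll=[0,0,0,0,0,0,0,0], claw=[0.055,0.055,0.055,0.055,0.055,0.03,0.03,0.03])

```text
clock: 4.35
position: [428.3, 196.2, 225.2]
ee_rot: [-0.135, 0.991, 0.0, 0.001]
contact_force: [1.2, -2.2, 5.9]
gripper_width: 34.8
grasp_force: 59.7
```

Request:
carry_out([
  [0,0,0],
  [0,0,0],
  [0,0,-0.01],
  [0,0,-0.03],
  [0,0,-0.06],
  [0,0,-0.08],
  [0,0,-0.08],
  [0,0,-0.08],
], roll=[0,0,0,0,0,0,0,0], claw=[0.03,0.03,0.03,0.03,0.03,0.03,0.03,0.03])

```text
clock: 5.35
position: [427.5, 196.0, 303.2]
ee_rot: [-0.134, 0.991, -0.0, -0.001]
contact_force: [0.6, -0.6, -2.8]
gripper_width: 35.1
grasp_force: 60.1
```

```bash
python3 g.py 421.2 -190 280 105.4;  python3 - <<'E'
from h import *
q=get_image("side")
I=cv2.resize(q["img"][170:350,220:400],(0,0),fx=3,fy=3,interpolation=cv2.INTER_CUBIC)
cv2.imwrite("pics/a2.png",I[:,:,::-1])
E
```

```text
t 5.35 pos [427.5 196.  303.2] yaw 105.4 tilt [-0.001 -0.    -1.   ] j [  44.   13.  -29.   -0.  -48. -119.] w 35.1 F [ 0.6 -0.6 -2.8] 60
[0.1087, -0.3704, 0.0234] roll 0.0
```

View pics/a2.png

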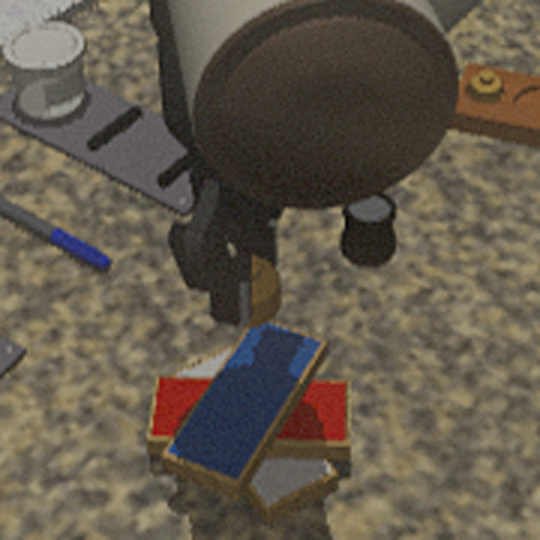

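Weight is held upright, stack undisturbed.

Request:
carry_out([
  [0.013,-0.045,0],
  [0.027,-0.095,0],
  [0.042,-0.145,0],
  [0.057,-0.195,0],
  [0.072,-0.245,0],
  [0.087,-0.295,0],
  [0.1,-0.34,0.01],
  [0.109,-0.37,0.023],
], roll=[0,0,0,0,0,0,0,0], claw=[0.03,0.03,0.03,0.03,0.03,0.03,0.03,0.03])

```text
clock: 6.4
position: [421.1, -191.2, 279.8]
ee_rot: [-0.134, 0.991, 0.0, -0.001]
contact_force: [0.2, 1.5, -1.7]
gripper_width: 34.6
grasp_force: 60.3
```

Request:
carry_out([
  [0,0,0],
  [0,0,0],
  [0,0,0.02],
  [0,0,0.04],
  [0,0,0.05],
  [0,0,0.05],
  [0,0,0.05],
  [0,0,0.05],
], roll=[0,0,0,0,0,0,0,0], claw=[0.03,0.03,0.03,0.03,0.03,0.03,0.03,0.03])

```text
clock: 7.4
position: [421.8, -189.3, 231.6]
ee_rot: [-0.135, 0.991, -0.0, 0.001]
contact_force: [0.1, 0.1, -1.3]
gripper_width: 34.9
grasp_force: 60.4
```

```bash
python3 g.py 421.2 -190 194 105.4;  python3 - <<'E'
from h import *
q=get_image("side");p=get_image("top")
I=cv2.resize(q["img"][140:240,350:450],(0,0),fx=4,fy=4,interpolation=cv2.INTER_CUBIC)
J=cv2.resize(p["img"][205:305,360:460],(0,0),fx=4,fy=4,interpolation=cv2.INTER_CUBIC)
cv2.imwrite("pics/a3.png",np.hstack([I,J])[:,:,::-1])
# stack panels and rest plinths while arm is away
for n,c in dict(blue=lambda I,H:(H[...,0]>95)&(H[...,0]<130)&(H[...,1]>130),red=lambda I,H:((H[...,0]<6)|(H[...,0]>172))&(H[...,1]>170),).items():
    z=dict(blue=45,red=30)[n]
    for pp,b in((p,(220,290,225,290)),(q,(255,350,265,355))):
        P=mask_pts(pp,b,c,z)
        if P: A=np.vstack(P);print(n,rect(A),[len(x) for x in P])
gr=lambda I,H:(H[...,1]<50)&(I.max(-1)<170)&(I.max(-1)>45)&(I[...,2]>=I[...,0])
for n,b in dict(blue=(212,256,140,200),white=(304,346,140,200),red=(400,446,135,195)).items():
    P=mask_pts(p,b,gr,6);print(n,[(len(a),a.mean(0).round(1),rect(a)) for a in P[:1]])
E
```

```text
t 7.4 pos [ 421.8 -189.3  231.6] yaw 105.5 tilt [ 0.002 -0.    -1.   ] j [ -4.  19. -35.   0. -36. -71.] w 34.9 F [ 0.1  0.1 -1.3] 60
[0.0008, -0.0005, 0.0376] roll 0.1
blue (array([429.5, 195.1]), array([111.1,  42.6]), -81.4) [770]
blue (array([429.8, 193.2]), array([110.9,  43. ]), -81.6) [1093]
red (array([429.7, 192.7]), array([111.2,  43.7]), 32.5) [198, 179]
red (array([430. , 190.9]), array([112.3,  43.1]), 32.5) [307, 215]
blue [(1430, array([665.1, 256.6]), (array([665.9, 256.9]), array([153.7,  73.5]), 2.8))]
white [(1456, array([658. ,  14.9]), (array([658.6,  15.1]), array([149.3,  73.7]), -2.6))]
red [(1494, array([ 661.6, -242.3]), (array([ 665.2, -242.6]), array([155.9,  74.7]), -7.7))]
```

View pics/a3.png

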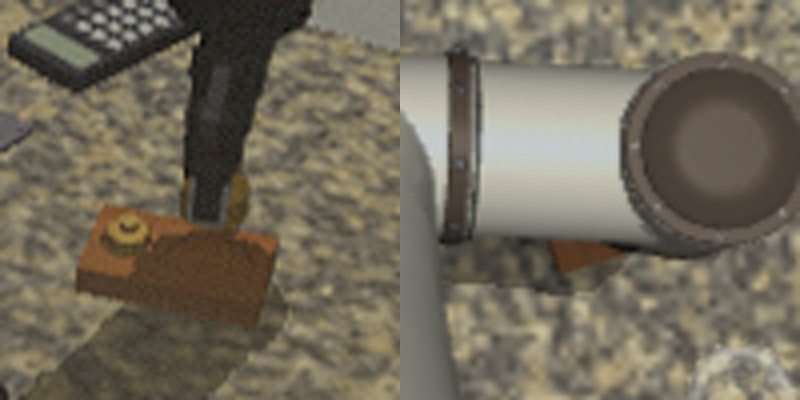

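Weight hangs upright over the bore. Lowering.

Request:
carry_out([
  [0.001,-0.0005,0.012],
  [0.001,-0.0005,0.024],
  [0.001,-0.0005,0.032],
  [0.001,-0.0005,0.0365],
  [0.001,-0.0005,0.038],
  [0.001,-0.0005,0.038],
  [0.001,-0.0005,0.038],
  [0.001,-0.0005,0.038],
], roll=[0,0,0,0,0,0,0,0], claw=[0.03,0.03,0.03,0.03,0.03,0.03,0.03,0.03])

```text
clock: 8.5
position: [420.4, -190.1, 193.2]
ee_rot: [-0.134, 0.991, 0.0, -0.0]
contact_force: [-3.0, 0.7, 5.0]
gripper_width: 34.8
grasp_force: 61.1
```

Request:
carry_out([
  [0,0,0],
  [0,0,0],
  [0,0,0],
  [0,0,-0.02],
  [0,0,-0.05],
  [0,0,-0.09],
  [0,0,-0.11],
  [0,0,-0.11],
], roll=[0,0,0,0,0,0,0,0], claw=[0.06,0.06,0.06,0.06,0.06,0.06,0.065,0.065])

```text
clock: 9.5
position: [421.1, -190.1, 304.4]
ee_rot: [-0.134, 0.991, -0.0, 0.002]
contact_force: [-0.7, 0.8, 0.4]
gripper_width: 65.0
grasp_force: 0.0
```

```bash
python3 g.py 429.6 194.3 300 188.5;  python3 - <<'E'
from h import *
q=get_image("side")
I=cv2.resize(q["img"][140:240,350:450],(0,0),fx=4,fy=4,interpolation=cv2.INTER_CUBIC)
cv2.imwrite("pics/a4.png",I[:,:,::-1])
W=cloud(q);m=(np.hypot(W[...,0]-421,W[...,1]+190)<35)&(W[...,2]>24)&(W[...,2]<60);a=W[m];print(a.max(0),a.min(0))
E
```

```text
t 9.5 pos [ 421.1 -190.1  304.4] yaw 105.5 tilt [ 0.004 -0.    -1.   ] j [ -4.  12. -30.   0. -47. -70.] w 65.0 F [-0.7  0.8  0.4] 0
[-0.1106, 0.3683, 0.0042] roll -83.0
[ 436.98176989 -169.3736996    46.85796992] [ 400.34729517 -204.0874374    24.01281971]
```

View pics/a4.png

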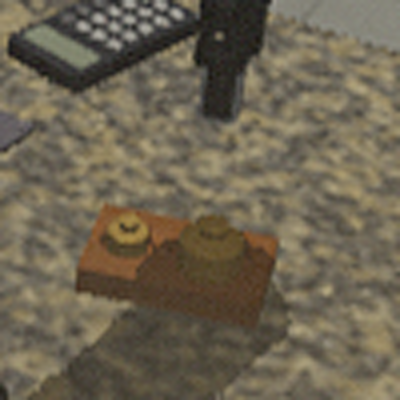

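The weight stands in the bore (215,245 in the crop), top at about 46 mm: seated. On to the blue panel.

Request:
carry_out([
  [-0.014,0.046,0],
  [-0.028,0.092,0],
  [-0.042,0.138,0],
  [-0.056,0.184,0],
  [-0.07,0.23,0],
  [-0.084,0.276,0],
  [-0.098,0.325,0],
  [-0.1105,0.3685,0.004],
], roll=[-10,-20,-30,-40,-50,-60,-70,-80], claw=[0.065,0.065,0.065,0.065,0.065,0.065,0.065,0.065])

```text
clock: 10.55
position: [428.6, 196.2, 297.6]
ee_rot: [0.742, -0.67, -0.0, 0.001]
contact_force: [0.1, -0.3, -0.3]
gripper_width: 65.0
grasp_force: 0.0
```

Request:
carry_out([
  [0,0,0],
  [0,0,0.02],
  [0,0,0.05],
  [0,0,0.06],
  [0,0,0.06],
], roll=[-3,-3,-3,-3,-3], claw=[0.065,0.065,0.065,0.065,0.065])

```text
clock: 11.18
position: [428.9, 194.3, 237.9]
ee_rot: [0.757, -0.653, -0.0, 0.001]
contact_force: [0.3, -0.4, 0.1]
gripper_width: 65.0
grasp_force: 0.0
```

```bash
python3 g.py 429.6 194.3 203 188.5
```

```text
t 11.18 pos [428.9 194.3 237.9] yaw -171.6 tilt [-0.002 -0.002 -1.   ] j [ 44.  19. -33.   0. -38. -36.] w 65.0 F [ 0.3 -0.4  0.1] 0
[0.0001, -0.0007, 0.0349] roll -0.1
```

Request:
carry_out([
  [0,-0.0007,0.02],
  [0,-0.0007,0.03],
  [0,-0.0007,0.034],
  [0,-0.0007,0.034],
  [0,-0.0007,0.034],
  [0,-0.0007,0.034],
  [0,-0.0007,0.034],
  [0,-0.0007,0.034],
], roll=[0,0,0,0,0,0,0,0], claw=[0.065,0.065,0.065,0.065,0.03,0.03,0.03,0.03])

```text
clock: 12.18
position: [430.0, 194.8, 205.9]
ee_rot: [0.757, -0.653, 0.0, -0.001]
contact_force: [-1.2, -0.5, 5.6]
gripper_width: 48.2
grasp_force: 62.4
```

Request:
carry_out([
  [0,0,0],
  [0,0,0],
  [0,0,-0.005],
  [0,0,-0.02],
  [0,0,-0.05],
  [0,0,-0.08],
  [0,0,-0.1],
  [0,0,-0.1],
], roll=[0,0,0,0,0,0,0,0], claw=[0.03,0.03,0.03,0.03,0.03,0.03,0.03,0.03])

```text
clock: 13.18
position: [429.9, 194.8, 306.4]
ee_rot: [0.757, -0.653, 0.0, -0.002]
contact_force: [0.9, -0.2, -0.9]
gripper_width: 48.5
grasp_force: 62.0
```

```bash
python3 g.py 653.6 256 260 272.6;  python3 - <<'E'
from h import *
q=get_image("side")
I=cv2.resize(q["img"][170:350,220:400],(0,0),fx=3,fy=3,interpolation=cv2.INTER_CUBIC)
cv2.imwrite("pics/a5.png",I[:,:,::-1])
W=cloud(q);b=(q["img"][...,2]>60)&(q["img"][...,0]<60);m=b&(W[...,2]>90)&(W[...,2]<180);print(m.sum(),W[m].min(0),W[m].max(0))
E
```

```text
t 13.18 pos [429.9 194.8 306.4] yaw -171.6 tilt [ 0.003  0.003 -1.   ] j [ 44.  13. -28.   0. -48. -36.] w 48.5 F [ 0.9 -0.2 -0.9] 62
[-0.0276, -0.2301, 0.0472] roll -84.2
998 [ 401.75316213 -249.03009764  141.75179241] [905.30936054 251.08496748 179.67111308]
```

View pics/a5.png

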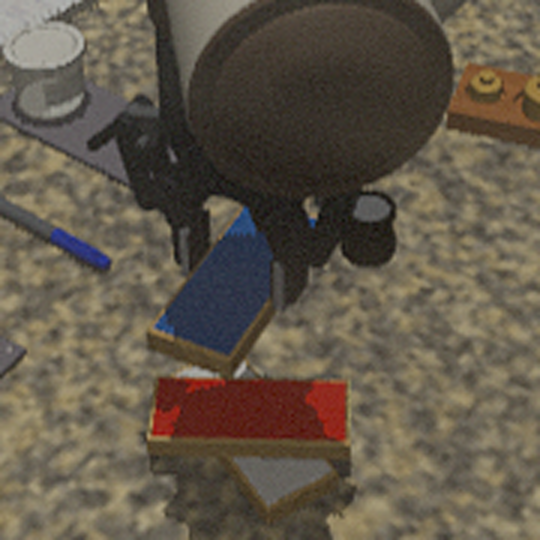

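Blue is held level (crop 220,300) and red is undisturbed. Carrying it to the blue-lid rest.

Request:
carry_out([
  [-0.003,-0.023,0.006],
  [-0.006,-0.05,0.012],
  [-0.01,-0.08,0.018],
  [-0.013,-0.11,0.024],
  [-0.017,-0.14,0.03],
  [-0.02,-0.17,0.036],
  [-0.024,-0.2,0.042],
  [-0.0276,-0.23,0.047],
], roll=[-9,-19,-29,-39,-49,-59,-69,-79], claw=[0.03,0.03,0.03,0.03,0.03,0.03,0.03,0.03])

```text
clock: 14.22
position: [653.7, 255.7, 255.0]
ee_rot: [1.0, -0.02, -0.002, 0.001]
contact_force: [-0.7, 1.3, -0.1]
gripper_width: 48.2
grasp_force: 62.0
```

Request:
carry_out([
  [0,0,0],
  [0,0,0.01],
  [0,0,0.03],
  [0,0,0.045],
  [0,0,0.045],
  [0,0,0.045],
], roll=[-5.2,-5.2,-5.2,-5.2,-5.2,-5.2], claw=[0.03,0.03,0.03,0.03,0.03,0.03])

```text
clock: 14.98
position: [653.4, 255.8, 213.3]
ee_rot: [1.0, 0.023, 0.0, -0.0]
contact_force: [-0.4, 0.2, 0.6]
gripper_width: 48.3
grasp_force: 62.0
```

```bash
python3 g.py 653.6 256 191 272.6;  python3 - <<'E'
from h import *
q=get_image("side")
I=cv2.resize(q["img"][190:340,100:300],(0,0),fx=3,fy=3,interpolation=cv2.INTER_CUBIC)
cv2.imwrite("pics/a6.png",I[:,:,::-1])
E
```

```text
t 14.97 pos [653.4 255.8 213.3] yaw -87.4 tilt [ 0.001  0.    -1.   ] j [ 35.  39.   0.   0. -51.  58.] w 48.3 F [-0.4  0.2  0.6] 62
[0.0002, -0.0001, 0.0223] roll 0.0
```

View pics/a6.png

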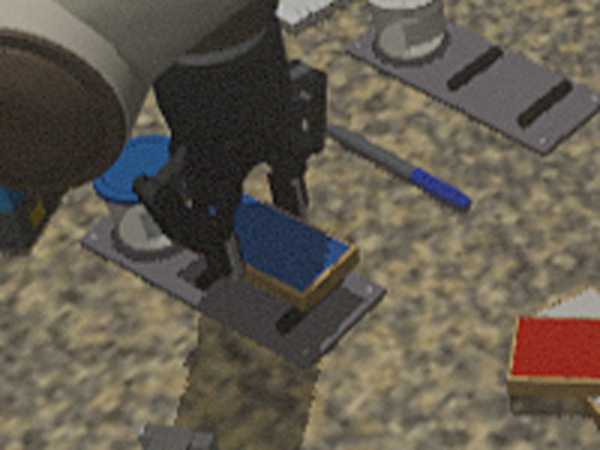

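Blue hangs level and lengthwise over the rest. Lowering and releasing.

Request:
carry_out([
  [0,0,0.01],
  [0,0,0.018],
  [0,0,0.0215],
  [0,0,0.0225],
  [0,0,0.0225],
  [0,0,0.0225],
], roll=[0,0,0,0,0,0], claw=[0.03,0.03,0.03,0.03,0.03,0.03])

```text
clock: 15.78
position: [652.9, 255.5, 191.0]
ee_rot: [1.0, 0.023, -0.0, 0.0]
contact_force: [-3.7, -0.6, 4.7]
gripper_width: 48.1
grasp_force: 62.6
```

Request:
carry_out([
  [0,0,0],
  [0,0,0],
  [0,0,0],
  [0,0,-0.02],
  [0,0,-0.05],
  [0,0,-0.09],
  [0,0,-0.11],
  [0,0,-0.11],
], roll=[0,0,0,0,0,0,0,0], claw=[0.068,0.068,0.068,0.068,0.068,0.065,0.065,0.065])

```text
clock: 16.77
position: [653.6, 255.9, 304.3]
ee_rot: [1.0, 0.023, 0.003, -0.002]
contact_force: [-0.0, -0.0, -0.1]
gripper_width: 65.2
grasp_force: 0.0
```

```bash
python3 g.py 429.8 192 300 122.5
python3 - <<'E'
from h import *
p=get_image("top");q=get_image("side")
red=lambda I,H:((H[...,0]<6)|(H[...,0]>172))&(H[...,1]>150)
for pp,b in((p,(220,290,225,290)),(q,(255,350,265,355))):
    P=mask_pts(pp,b,red,30);print("red",rect(max(P,key=len)),[len(x) for x in P])
blue=lambda I,H:(H[...,0]>95)&(H[...,0]<130)&(H[...,1]>100)
for pp,b in((p,(215,252,140,195)),(q,(155,225,250,305))):
    P=mask_pts(pp,b,blue,30);print("blue",[(len(x),rect(x)) for x in P[:3]])
E
```

```text
t 16.77 pos [653.6 255.9 304.3] yaw -87.3 tilt [ 0.006  0.003 -1.   ] j [ 35.  34.   5.   0. -61.  58.] w 65.2 F [-0.  -0.  -0.1] 0
[-0.2266, 0.0534, 0.0028] roll 150.2
red (array([429.7, 192.5]), array([112.4,  44. ]), 32.4) [786]
red (array([429.9, 190.9]), array([112.4,  42.7]), 32.3) [1158]
blue [(534, (array([643.2, 256.3]), array([89.9, 42.5]), 2.9)), (10, (array([704., 258.]), array([8.3, 5.3]), 0.7))]
blue [(918, (array([654.6, 254.4]), array([111.3,  43. ]), 2.8)), (16, (array([756.1, 242.4]), array([12.1,  7.9]), -40.7))]
```

Blue is laid at (654,255), 2.8°; red still at (430,192), 32.4°.

Request:
carry_out([
  [-0.03,0.007,0],
  [-0.065,0.015,0],
  [-0.105,0.025,0],
  [-0.145,0.035,0],
  [-0.185,0.045,0],
  [-0.227,0.0535,0],
  [-0.227,0.0535,0.03],
  [-0.227,0.0535,0.06],
], roll=[-5,-10,-15,-20,-25,-29.8,-29.8,-29.8], claw=[0.065,0.065,0.065,0.065,0.065,0.065,0.065,0.065])

```text
clock: 17.88
position: [428.1, 191.4, 239.6]
ee_rot: [0.96, 0.28, -0.0, -0.0]
contact_force: [-0.0, -0.2, 0.1]
gripper_width: 65.2
grasp_force: 0.0
```

Request:
carry_out([
  [0,0,0.01],
  [0,0,0.01],
  [0,0,0.01],
], roll=[0,0,0], claw=[0.065,0.065,0.065])

```text
clock: 18.25
position: [429.3, 192.0, 231.1]
ee_rot: [0.96, 0.279, 0.001, -0.0]
contact_force: [-0.2, 0.2, -0.3]
gripper_width: 65.0
grasp_force: 0.0
```

```bash
python3 g.py 429.8 191.8 190 302.4
```

```text
t 18.25 pos [429.3 192.  231.1] yaw -57.5 tilt [ 0.001  0.001 -1.   ] j [ 44.  20. -34.   0. -37.  78.] w 65.0 F [-0.2  0.2 -0.3] 0
[0.0002, 0.0005, 0.0411] roll 0.1
```

Request:
carry_out([
  [0,0.0004,0.02],
  [0,0.0004,0.033],
  [0,0.0004,0.04],
  [0,0.0004,0.04],
  [0,0.0004,0.04],
  [0,0.0004,0.04],
  [0,0.0004,0.04],
  [0,0.0004,0.04],
], roll=[0,0,0,0,0,0,0,0], claw=[0.065,0.065,0.065,0.065,0.03,0.03,0.03,0.03])

```text
clock: 19.25
position: [429.3, 191.6, 191.3]
ee_rot: [0.96, 0.28, 0.001, -0.0]
contact_force: [-1.7, 0.5, 6.3]
gripper_width: 48.0
grasp_force: 62.4
```

Request:
carry_out([
  [0,0,0],
  [0,0,0],
  [0,0,-0.005],
  [0,0,-0.02],
  [0,0,-0.05],
  [0,0,-0.08],
  [0,0,-0.11],
  [0,0,-0.11],
], roll=[0,0,0,0,0,0,0,0], claw=[0.03,0.03,0.03,0.03,0.03,0.03,0.03,0.03])

```text
clock: 20.25
position: [429.5, 191.7, 302.6]
ee_rot: [0.96, 0.279, 0.003, -0.001]
contact_force: [-0.7, 0.7, -0.8]
gripper_width: 48.2
grasp_force: 62.0
```

```bash
python3 g.py 653 -241.7 290 262;  python3 - <<'E'
from h import *
q=get_image("side")
I=cv2.resize(q["img"][170:350,220:400],(0,0),fx=3,fy=3,interpolation=cv2.INTER_CUBIC)
cv2.imwrite("pics/a7.png",I[:,:,::-1])
E
```

```text
t 20.25 pos [429.5 191.7 302.6] yaw -57.5 tilt [ 0.004  0.004 -1.   ] j [ 44.  13. -29.   0. -47.  79.] w 48.2 F [-0.7  0.7 -0.8] 62
[-0.0441, 0.4857, 0.0119] roll 40.5
```

View pics/a7.png

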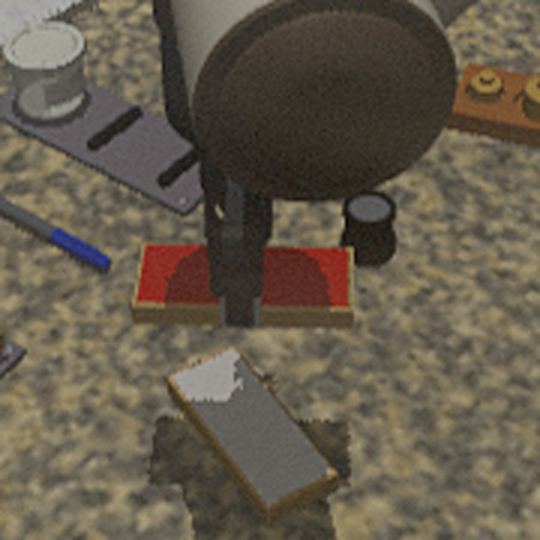

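Red is held level; white lies undisturbed below. Carrying red to its rest.

Request:
carry_out([
  [-0.003,0.03,0],
  [-0.007,0.07,0],
  [-0.011,0.115,0],
  [-0.015,0.165,0],
  [-0.02,0.215,0],
  [-0.025,0.265,0],
  [-0.03,0.315,0],
  [-0.034,0.365,0],
], roll=[4,8,12,16,20,24,28,32], claw=[0.03,0.03,0.03,0.03,0.03,0.03,0.03,0.03])

```text
clock: 21.3
position: [596.4, -136.4, 298.3]
ee_rot: [1.0, 0.002, -0.002, -0.0]
contact_force: [1.2, 1.0, -0.5]
gripper_width: 48.3
grasp_force: 62.0
```

```bash
python3 g.py 653 -241.7 225 262;  python3 - <<'E'
from h import *
p=get_image("top")
w=lambda I,H:(H[...,1]<60)&(I.min(-1)>120)
P=mask_pts(p,(225,285,225,290),w,15);print([(len(a),rect(a)) for a in P[:2]])
q=get_image("side");P=mask_pts(q,(265,345,280,350),w,15);print([(len(a),rect(a)) for a in P[:2]])
print(cv2.cvtColor(p["img"],cv2.COLOR_RGB2HSV)[256,256],q["img"][310,302])
E
```

```text
t 21.3 pos [ 596.4 -136.4  298.3] yaw -89.7 tilt [-0.004  0.    -1.   ] j [  2.  26. -10.  -0. -55.  88.] w 48.3 F [ 1.2  1.  -0.5] 62
[0.0564, 0.1056, 0.073] roll 8.3
[(856, (array([442.3, 191.7]), array([134.1,  54.4]), -23.0)), (58, (array([454.1, 263.9]), array([35.5, 20.3]), -4.5))]
[(1246, (array([431.5, 189.3]), array([114.7,  45. ]), -23.1))]
[105  15 207] [164 162 153]
```

Request:
carry_out([
  [0.02,0.035,0],
  [0.04,0.075,0.01],
  [0.056,0.1055,0.03],
  [0.056,0.1055,0.055],
  [0.056,0.1055,0.073],
  [0.056,0.1055,0.073],
  [0.056,0.1055,0.073],
], roll=[4,8.3,8.3,8.3,8.3,8.3,8.3], claw=[0.03,0.03,0.03,0.03,0.03,0.03,0.03])

```text
clock: 22.28
position: [653.5, -239.3, 228.3]
ee_rot: [0.998, -0.068, 0.001, 0.0]
contact_force: [-0.3, 0.3, -0.5]
gripper_width: 48.3
grasp_force: 62.1
```

```bash
python3 g.py 653 -241.7 191 262;  python3 - <<'E'
from h import *
q=get_image("side")
I=cv2.resize(q["img"][110:210,260:390],(0,0),fx=5,fy=5,interpolation=cv2.INTER_CUBIC)
cv2.imwrite("pics/a8.png",I[:,:,::-1])
p=get_image("top")
w=lambda I,H:(H[...,1]<45)&(I.min(-1)>150)
P=mask_pts(p,(225,285,225,290),w,15);print([(len(a),rect(a)) for a in P[:2]])
for n,pp in(("t",p),("s",q)):
    W=cloud(pp);m=(np.hypot(W[...,0]-430,W[...,1]-190)<90)&(W[...,2]>8)&(W[...,2]<25);m=cv2.morphologyEx(m.astype(np.uint8),cv2.MORPH_OPEN,np.ones((3,3)))>0;print(n,m.sum(),rect(W[m][:,:2]))
E
```

```text
t 22.27 pos [ 653.5 -239.3  228.3] yaw -97.8 tilt [ 0.001 -0.001 -1.   ] j [ -7.  37.  -0.   0. -52.  89.] w 48.3 F [-0.3  0.3 -0.5] 62
[-0.0002, 0.0024, 0.0373] roll 0.2
[(1600, (array([388. , 187.8]), array([131.2,  82.5]), 88.9)), (174, (array([470.5, 174.9]), array([44.6, 29.7]), 67.9))]
t 217 (array([475.9, 173.3]), array([51.2, 31.3]), 83.1)
s 1541 (array([430. , 190.4]), array([121.2,  51.8]), -23.1)
```

View pics/a8.png

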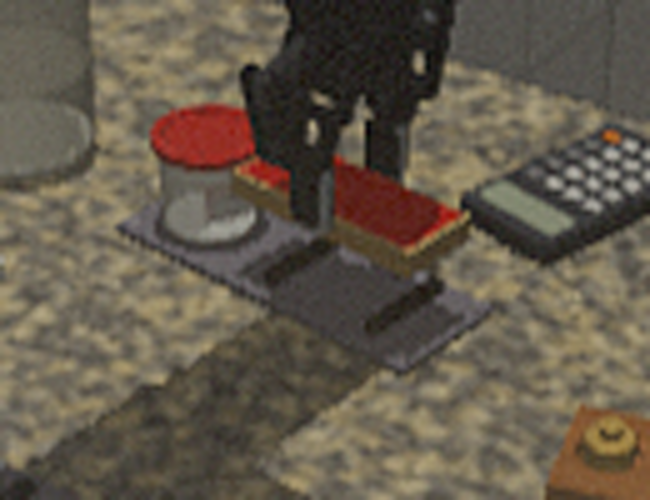

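Red is level and lengthwise over its rest. Lowering.

Request:
carry_out([
  [0,0.002,0.012],
  [0,0.0024,0.024],
  [0,0.0024,0.032],
  [0,0.0024,0.036],
  [0,0.0024,0.0373],
  [0,0.0024,0.0373],
  [0,0.0024,0.0373],
], roll=[0,0,0,0,0,0,0], claw=[0.03,0.03,0.03,0.03,0.03,0.03,0.03])

```text
clock: 23.25
position: [652.3, -242.2, 191.3]
ee_rot: [0.998, -0.068, -0.001, 0.0]
contact_force: [-3.7, 1.6, 6.1]
gripper_width: 48.5
grasp_force: 62.9
```

```bash
python3 g.py 653 -241.7 191 262
```

```text
t 23.25 pos [ 652.3 -242.2  191.3] yaw -97.8 tilt [-0.002 -0.    -1.   ] j [ -7.  40.  -2.   0. -49.  89.] w 48.5 F [-3.7  1.6  6.1] 63
[0.0006, -0.0006, 0.0003] roll 0.2
```

Request:
carry_out([
  [0,0,0],
  [0,0,0],
  [0,0,0],
  [0,0,-0.02],
  [0,0,-0.05],
  [0,0,-0.09],
  [0,0,-0.11],
  [0,0,-0.11],
], roll=[0,0,0,0,0,0,0,0], claw=[0.068,0.068,0.068,0.068,0.068,0.065,0.065,0.065])

```text
clock: 24.25
position: [653.2, -242.4, 303.9]
ee_rot: [0.998, -0.068, 0.003, 0.0]
contact_force: [-1.5, -0.1, -0.2]
gripper_width: 65.3
grasp_force: 0.0
```

```bash
python3 g.py 430.2 190.5 300 246.9
python3 - <<'E'
from h import *
q=get_image("side");p=get_image("top")
red=lambda I,H:((H[...,0]<6)|(H[...,0]>172))&(H[...,1]>130)
for pp,b in((q,(300,365,140,190)),(p,(395,450,135,200))):
    P=mask_pts(pp,b,red,30);print("red",[(len(x),rect(x)) for x in P[:3]])
w=lambda I,H:(H[...,1]<45)&(I.min(-1)>140)
P=mask_pts(p,(225,285,225,290),w,15);print([(len(a),rect(a)) for a in P[:2]])
E
```

```text
t 24.25 pos [ 653.2 -242.4  303.9] yaw -97.8 tilt [ 0.006 -0.001 -1.   ] j [ -7.  33.   4.   0. -60.  89.] w 65.3 F [-1.5 -0.1 -0.2] 0
[-0.2799, -0.3984, 0.0019] roll 15.3
red [(324, (array([ 652.5, -243.8]), array([111.8,  42.7]), -6.4)), (33, (array([ 761.2, -283. ]), array([27.8, 16.2]), 34.0))]
red [(603, (array([ 644.7, -240.3]), array([97.1, 44.3]), -8.0))]
[(622, (array([440.7, 187.3]), array([94.8, 44.8]), -22.6)), (470, (array([359.2, 190.8]), array([136.1,  24.8]), 88.9))]
```

Red is laid at about (653,-242), −7…−8°. Now white.

Request:
carry_out([
  [-0.025,-0.036,0],
  [-0.055,-0.078,0],
  [-0.09,-0.128,0],
  [-0.125,-0.178,0],
  [-0.16,-0.228,0],
  [-0.195,-0.278,0],
  [-0.23,-0.328,0],
  [-0.26,-0.37,0],
], roll=[2,4,6,8,10,12,14,15.3], claw=[0.065,0.065,0.065,0.065,0.065,0.065,0.065,0.065])

```text
clock: 25.35
position: [444.2, 161.3, 299.2]
ee_rot: [0.98, -0.201, -0.001, 0.001]
contact_force: [0.5, 0.6, 0.6]
gripper_width: 64.8
grasp_force: 0.0
```

```bash
python3 g.py 430 191 230 246.9
python3 - <<'E'
from h import *
q=get_image("side")
W=cloud(q);m=(np.hypot(W[...,0]-430,W[...,1]-190)<80)&(W[...,2]>8)&(W[...,2]<25);m=cv2.morphologyEx(m.astype(np.uint8),cv2.MORPH_OPEN,np.ones((3,3)))>0;print(m.sum(),rect(W[m][:,:2]))
E
```

```text
t 25.35 pos [444.2 161.3 299.2] yaw -113.2 tilt [-0.002 -0.001 -1.   ] j [ 40.  14. -29.  -0. -47.  27.] w 64.8 F [0.5 0.6 0.6] 0
[-0.0247, -0.0219, 0.0692] roll -0.1
1542 (array([430.4, 190.9]), array([122.1,  51.1]), -22.9)
```

Request:
carry_out([
  [-0.012,-0.011,0],
  [-0.025,-0.022,0.02],
  [-0.025,-0.022,0.05],
  [-0.025,-0.022,0.069],
  [-0.025,-0.022,0.069],
  [-0.025,-0.022,0.069],
], roll=[0,0,0,0,0,0], claw=[0.065,0.065,0.065,0.065,0.065,0.065])

```text
clock: 26.15
position: [431.9, 189.7, 231.5]
ee_rot: [0.98, -0.201, 0.0, -0.0]
contact_force: [0.6, 0.1, -0.4]
gripper_width: 65.0
grasp_force: 0.0
```

```bash
python3 g.py 430.2 191 176 247
```

```text
t 26.15 pos [431.9 189.7 231.5] yaw -113.2 tilt [ 0.  0. -1.] j [ 44.  20. -33.   0. -37.  23.] w 65.0 F [ 0.6  0.1 -0.4] 0
[-0.0021, -0.0005, 0.0555] roll -0.2
```

Request:
carry_out([
  [-0.001,-0.0005,0.025],
  [-0.001,-0.0005,0.045],
  [-0.001,-0.0005,0.053],
  [-0.001,-0.0005,0.055],
  [-0.001,-0.0005,0.055],
  [-0.001,-0.0005,0.055],
  [-0.001,-0.0005,0.055],
  [-0.001,-0.0005,0.055],
], roll=[0,0,0,0,0,0,0,0], claw=[0.065,0.065,0.065,0.065,0.03,0.03,0.03,0.03])

```text
clock: 27.15
position: [431.0, 190.9, 177.2]
ee_rot: [0.98, -0.2, 0.001, -0.001]
contact_force: [-0.2, -0.9, 6.6]
gripper_width: 48.1
grasp_force: 62.4
```

Request:
carry_out([
  [0,0,0],
  [0,0,0],
  [0,0,-0.005],
  [0,0,-0.02],
  [0,0,-0.05],
  [0,0,-0.08],
  [0,0,-0.11],
  [0,0,-0.11],
], roll=[0,0,0,0,0,0,0,0], claw=[0.03,0.03,0.03,0.03,0.03,0.03,0.03,0.03])

```text
clock: 28.15
position: [431.1, 191.0, 288.5]
ee_rot: [0.98, -0.201, 0.002, -0.002]
contact_force: [0.2, 0.9, -2.0]
gripper_width: 48.1
grasp_force: 62.0
```

```bash
python3 g.py 649.4 14.6 270 267.8
```

```text
t 28.15 pos [431.1 191.  288.5] yaw -113.1 tilt [ 0.005  0.004 -1.   ] j [ 44.  14. -30.   0. -45.  23.] w 48.1 F [ 0.2  0.9 -2. ] 62
[0.2701, 0.0765, 0.0188] roll -20.9
```

Request:
carry_out([
  [0.02,0.006,0],
  [0.05,0.014,0],
  [0.09,0.026,0],
  [0.135,0.038,0],
  [0.18,0.051,0.005],
  [0.225,0.064,0.01],
  [0.255,0.0725,0.019],
  [0.271,0.0767,0.019],
], roll=[-3,-6,-9,-12,-15,-18,-20.9,-20.9], claw=[0.03,0.03,0.03,0.03,0.03,0.03,0.03,0.03])

```text
clock: 29.15
position: [649.9, 12.3, 264.4]
ee_rot: [1.0, -0.021, -0.002, 0.0]
contact_force: [0.4, 0.3, -1.4]
gripper_width: 48.3
grasp_force: 62.0
```

Request:
carry_out([
  [0,0,0],
  [0,0,0.01],
  [0,0,0.03],
  [0,0,0.05],
  [0,0,0.05],
  [0,0,0.05],
], roll=[0,0,0,0,0,0], claw=[0.03,0.03,0.03,0.03,0.03,0.03])

```text
clock: 29.9
position: [649.7, 14.3, 217.9]
ee_rot: [1.0, -0.019, 0.001, -0.0]
contact_force: [0.1, -0.6, -0.6]
gripper_width: 48.3
grasp_force: 62.0
```

```bash
python3 g.py 650.2 14.6 191.5 267.8;  python3 - <<'E'
from h import *
q=get_image("side")
I=cv2.resize(q["img"][160:260,200:330],(0,0),fx=5,fy=5,interpolation=cv2.INTER_CUBIC)
cv2.imwrite("pics/a9.png",I[:,:,::-1])
E
```

```text
t 29.9 pos [649.7  14.3 217.9] yaw -92.2 tilt [ 0.001  0.    -1.   ] j [ 15.  34.  -8.   0. -47.  72.] w 48.3 F [ 0.1 -0.6 -0.6] 62
[0.0005, -0.0003, 0.0264] roll 0.0
```

View pics/a9.png

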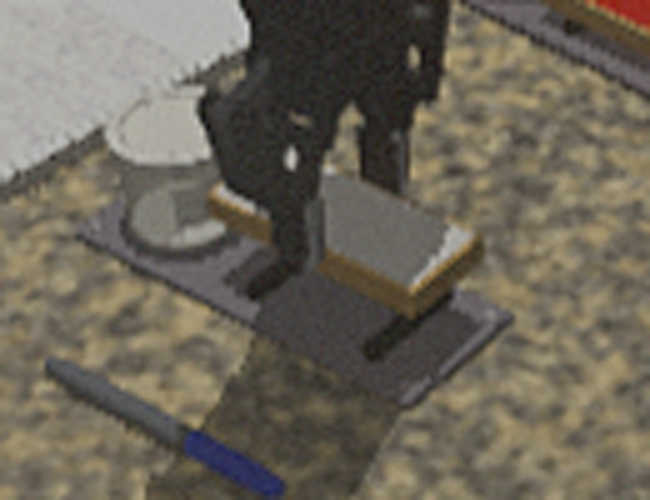

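White is level and aligned over its rest.

Request:
carry_out([
  [0,0,0.01],
  [0,0,0.019],
  [0,0,0.0245],
  [0,0,0.0264],
  [0,0,0.0264],
  [0,0,0.0264],
  [0,0,0.0264],
], roll=[0,0,0,0,0,0,0], claw=[0.03,0.03,0.03,0.03,0.03,0.03,0.03])

```text
clock: 30.82
position: [649.3, 13.5, 192.3]
ee_rot: [1.0, -0.02, -0.001, 0.0]
contact_force: [-4.4, 0.2, 9.7]
gripper_width: 48.3
grasp_force: 63.1
```

Request:
carry_out([
  [0,0,0],
  [0,0,0],
  [0,0,0],
  [0,0,-0.02],
  [0,0,-0.05],
  [0,0,-0.1],
  [0,0,-0.15],
  [0,0,-0.18],
], roll=[0,0,0,0,0,0,0,0], claw=[0.068,0.068,0.068,0.068,0.068,0.068,0.068,0.068])

```text
clock: 31.82
position: [649.9, 13.6, 373.8]
ee_rot: [1.0, -0.02, 0.002, -0.0]
contact_force: [0.4, 0.5, -0.3]
gripper_width: 68.1
grasp_force: 0.0
```

Request:
carry_out([
  [-0.03,0,0],
  [-0.08,0,0],
  [-0.13,0,0],
  [-0.18,0,0],
  [-0.22,0,0],
  [-0.22,0,0],
  [-0.22,0,0],
  [-0.22,0,0],
], roll=[0,0,0,0,0,0,0,0], claw=[0.068,0.068,0.068,0.068,0.068,0.068,0.068,0.068])

```text
clock: 32.83
position: [430.9, 22.5, 370.7]
ee_rot: [1.0, -0.02, 0.0, 0.0]
contact_force: [1.1, -0.0, -0.2]
gripper_width: 68.1
grasp_force: 0.0
```

```bash
python3 g.py;  python3 - <<'E'
from h import *
q=get_image("side");p=get_image("top")
cv2.imwrite("pics/end.png",np.vstack([p["img"][90:300,150:520],q["img"][110:330,100:470]])[:,:,::-1])
for n,pp in(("t",p),("s",q)):
    W=cloud(pp)
    for c in((653.6,256),(649.4,14.6),(653,-241.7)):
        m=(np.hypot(W[...,0]-c[0],W[...,1]-c[1])<80)&(W[...,2]>23)&(W[...,2]<40)&(W[...,0]<c[0]+66)
        m=cv2.morphologyEx(m.astype(np.uint8),cv2.MORPH_OPEN,np.ones((3,3)))>0
        if m.sum():print(n,c,m.sum(),rect(W[m][:,:2]),np.median(W[m][:,2]).round(1))
E
```

```text
t 32.83 pos [430.9  22.5 370.7] yaw -92.3 tilt [ 0. -0. -1.] j [ 25.   5. -28.   0. -57.  63.] w 68.1 F [ 1.1 -0.  -0.2] 0
t (653.6, 256) 869 (array([655. , 256.2]), array([121.6,  51.3]), 2.2) 29.4
t (649.4, 14.6) 871 (array([650.1,  14.8]), array([121.6,  49.1]), -1.4) 29.3
t (653, -241.7) 892 (array([ 653.1, -241.4]), array([121.2,  50.3]), -8.0) 29.1
s (653.6, 256) 1297 (array([653. , 254.9]), array([122.9,  52.9]), 2.7) 29.7
s (649.4, 14.6) 850 (array([648.1,  13.9]), array([122.1,  52.6]), -1.4) 29.4
s (653, -241.7) 255 (array([ 658.9, -241.4]), array([105.7,  54. ]), -10.5) 29.1
```

View pics/end.png

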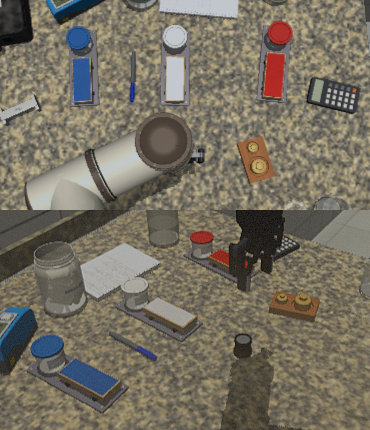

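All three panels lie flat, centred on their rests; the weight sits in the bore; loupe and pen are untouched, and the arm is clear.

```bash
python3 -c "from bench import *; print(job_done())"
```

```text
the job is handed in; nothing more can be done
None
```

The job is handed in: the brass weight stands in the large bore, and the blue, red and white panels were laid in that order, flat and centred on their matching rests, in about 33 s, with the magnifier and marker left where they were.

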